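Put the stacked sharpening stones back in their holders

TASK

The sharpening is done and the four stones stand stacked on the bench: working from the top of the stack down, put them away one at a time, each straight into the recess of its own wooden holder (the round stone in the round recess, each bar in the recess of its own length), lying flat on the recess floor and let go. The stones are brittle and must stay clean: lower them in rather than dropping them, and lay none of the upper three on the bare bench. Leave the chisel and the honing guide where they are.

Things in the scene. Friction and masses are not known exactly. Their poses are not given: they have to be found in the camera images.
- stone_round: Round sharpening stone (puck), 64 mm diameter, 32 mm high, grey in two layers, about 0.24 kg, on top of the stack at the start. Origin: centre of its underside; z up its axis.
- stone_short: Shortest of the three grey bar-shaped sharpening stones: 100 x 40 x 25 mm, about 0.24 kg, third from the bottom, on the middle-length one at the start. Origin: centre of its underside; x along its length, y across its width, z up.
- stone_medium: Middle-length of the three grey bar-shaped sharpening stones: 150 x 50 x 25 mm, about 0.44 kg, second from the bottom, on the longest at the start. Origin: centre of its underside; x along its length, y across its width, z up.
- stone_long: Longest of the three grey bar-shaped sharpening stones: 200 x 60 x 25 mm, about 0.7 kg, at the bottom of the stack, on the bench at the start. Origin: centre of its underside; x along its length, y across its width, z up.
- holder_round: Dark wooden block 98 x 98 x 18 mm, fixed to the bench, with a round recess 80 mm in diameter and 8 mm deep (black rubber mat as its floor, 10 mm above the bench): holder of the round stone. Origin: centre of its underside; z up.
- holder_short: Shortest of the three oblong dark wooden blocks: 132 x 72 x 18 mm, fixed to the bench, with a 114 x 54 mm recess 8 mm deep (black rubber mat as its floor, 10 mm above the bench), so 7 mm of play all round its stone, which stands 17 mm proud of the rim. Holder of the shortest bar. Origin: centre of its underside; x along its length, z up.
- holder_medium: Middle-length of the three oblong dark wooden blocks: 182 x 82 x 18 mm, fixed to the bench, with a 164 x 64 mm recess 8 mm deep (black rubber mat as its floor, 10 mm above the bench), so 7 mm of play all round its stone, which stands 17 mm proud of the rim. Holder of the middle-length bar. Origin: centre of its underside; x along its length, z up.
- holder_long: Longest of the three oblong dark wooden blocks: 232 x 92 x 18 mm, fixed to the bench, with a 214 x 74 mm recess 8 mm deep (black rubber mat as its floor, 10 mm above the bench), so 7 mm of play all round its stone, which stands 17 mm proud of the rim. Holder of the longest bar. Origin: centre of its underside; x along its length, z up.
- chisel: Bystander: wood-handled chisel 260 mm long lying loose on the bench beyond the work. Origin: on the bench under its middle; x from handle to blade.
- honing_guide: Bystander: honing guide (small aluminium side-clamp jig with brass roller and knob), about 46 x 92 mm and 33 mm high, standing loose on the bench beyond the work. Origin: on the bench, midway between its jaws.
There are look-alikes about, which are no part of the job. Leave any turquoise or yellow look-alike of the holder_medium alone.

How it is judged:
On the way, in this order (a step that is already met when the one before it is completed fails the run):
1. the round stone lies flat in its own holder, let go (horizontal distance between stone_round and holder_round below 0.012 m and z of stone_round in the frame of holder_round between 0.007 and 0.0125 m and angle between stone_round's own z axis and vertical below 0.06 rad and linear speed of stone_round below 0.02 m/s and contact force between the fingers and stone_round below 0.1 N), for 0.2 s.
2. the shortest bar lies flat in its own holder, let go (horizontal distance between stone_short and holder_short below 0.012 m and z of stone_short in the frame of holder_short between 0.007 and 0.0125 m and angle between stone_short's own z axis and vertical below 0.06 rad and linear speed of stone_short below 0.02 m/s and contact force between the fingers and stone_short below 0.1 N), for 0.2 s.
3. the middle-length bar lies flat in its own holder, let go (horizontal distance between stone_medium and holder_medium below 0.012 m and z of stone_medium in the frame of holder_medium between 0.007 and 0.0125 m and angle between stone_medium's own z axis and vertical below 0.06 rad and linear speed of stone_medium below 0.02 m/s and contact force between the fingers and stone_medium below 0.1 N), for 0.2 s.
4. the longest bar lies flat in its own holder, let go (horizontal distance between stone_long and holder_long below 0.012 m and z of stone_long in the frame of holder_long between 0.007 and 0.0125 m and angle between stone_long's own z axis and vertical below 0.06 rad and linear speed of stone_long below 0.02 m/s and contact force between the fingers and stone_long below 0.1 N), for 0.2 s.
At the end, for the whole second after the job is handed in: All four stones lie flat on the floor of their own holder's recess (centre within 12 mm of the holder's centre, underside within 2.5 mm of the recess floor, tilt under 0.06 rad), let go and at rest (all of step 1 and all of step 2 and all of step 3 and all of step 4); the robot touches nothing.
It fails at once if a stone is dropped or flung (moves faster than 0.7 m/s while not held) ((linear speed of stone_round above 0.7 m/s and contact force between the fingers and stone_round below 0.2 N) or (linear speed of stone_short above 0.7 m/s and contact force between the fingers and stone_short below 0.2 N) or (linear speed of stone_medium above 0.7 m/s and contact force between the fingers and stone_medium below 0.2 N) or (linear speed of stone_long above 0.7 m/s and contact force between the fingers and stone_long below 0.2 N)).
It fails at once if the round, shortest or middle-length stone is laid or falls on the bench (height (world z) of any of stone_round, stone_short, stone_medium below 0.006 m).
It fails at once if the chisel is disturbed (moved more than 30 mm) (distance of chisel from where it was at the start of the episode above 0.03 m).
It fails at once if the honing guide is disturbed (moved more than 30 mm) (distance of honing_guide from where it was at the start of the episode above 0.03 m).
It also fails if it takes over 125 s, if anything falls off the work surface, if the arm or the gripper's body presses on something with over 40 N, if the wrist force passes 120 N, or if a joint passes its speed limit or range.

ROBOT

A 6-joint arm with a two-finger parallel gripper is mounted at the origin on the work surface. World frame = base frame: x ahead of the robot, y to its left, z up, the work surface at z = 0. Lengths are in m, angles in rad, forces in N, time in s.
With the tool pointing down it reaches from about 0.35 to 0.775 m from the base axis. Payload 7.3 kg.
Tool frame: the origin (TCP) lies midway between the tips of the shut fingers; the grasp point (between the pads) lies 19 mm behind it (robot.tcp_to_grasp is the distance from the TCP to the grasp point, in m); z points along the fingers, y is the line along which they close (so a half turn about z gives the same grasp; the last joint's range is limited). The gripper opens to 92 mm and grips with 3 to 60 N. Pads are 19 mm wide; open, the fingers measure 130 mm over their backs; the gripper's body (75 mm by 190 mm) begins 47 mm behind the grasp point.
Start: joints at [-1.377, 0.342, 1.524, -0, 1.275, -0.146], TCP at [0.175, -0.495, 0.227] pointing down, gripper open.
Joint ranges: [-2.53, 2.53], [-0.77, 2.02], [0.04, 2.7], [-1, 4.14], [0.28, 2.66], [-3.11, 3.11]. Speed limits (rad/s): [2.57, 2.57, 3.14, 3.14, 3.14, 3.14].

INTERFACE

Orientations are given as [roll, pitch, yaw] about the fixed x, y, z axes, in that order (R = Rz(yaw) Ry(pitch) Rx(roll)).
In Python, from cell import readout, cams, ticket, robot gives the robot as it stands. The module is installed in compiled form; this text tells all that it offers.
- The arm moves only by the tool jog_arm, never from a script. Its argument "plan" is a list of rows, each a list of 5 numbers: the shift along the world's x, y, z each as a share of 0.08 m, from -1 to 1, then the turn about the world's z as a share of 90 degrees, from -1 to 1, then the opening, from -1 (shut) to 1 (fully open). A call has 1 to 12 rows; each row is the pose to reach, as a shift and turn from the pose commanded when the call began; what a row does not reach only later rows make up. A row lasts 1/10 s, in which the tool goes at most 50 mm and 8.59 degrees, less where a joint would pass 70% of its speed; a pose out of reach is approached as far as the arm can. A call with a number of a shift or a turn outside -1 to 1 is refused whole. A call with a gripper value outside its range is refused whole. The fingers move at their own pace and stop on an object; "squeeze" is the grip in N (left out, the last holds). Time passes only in rows, so rows that repeat a pose let the fingers close. It gives the time, the measured TCP pose, the force, the opening and the grip force at its end, in the units of the state.
- readout.observe(): the state, without advancing time (a new reading comes with each control period).
- cams.read_camera(name): name is "side" or "top"; returns the picture (480x640x3 uint8, blue, green, red); there is no depth.
- cams.calibration(name): a dict with "K" (3x3 intrinsics, pixels), "world_from_camera" (4x4, takes a point from camera to world coordinates). Camera axes: x right, y down, z forward; pixel columns grow to the right and rows downward; lengths in m; the calibration is good to about 2 mm. A picture is of the moment at which its call begins. calibration takes no time and is no camera call.
- ticket.hand_in(): hands the job in; it is judged then, once.
The state is a dict: "time": time; "qpos": joint angles; "qvel": joint speeds; "joint_efforts": joint torques, N m; "tool_pos": TCP position; "tool_rot": TCP orientation; "contact_force": force on the tool from outside, world axes, zero at the start; "torque": the same for the moment, N m; "opening": finger opening in m; "grip_force": force on a finger pad.
Only numpy, scipy, OpenCV 4.12 (cv2) and the standard library are available. Lean on these libraries where they do the work, as an engineer would, in place of code of your own. Each camera call takes 0.05 s, during which the arm holds its last target. There are 200 camera calls.

## Working session

There is one attempt and no reset: what is moved stays moved. The work goes in short steps, Python scripts to look and compute and a tool call to move; the robot and the scene stay as the last step left them, time stands still between calls to the robot, and variables do not carry over. Pictures are saved under pics/ and viewed, at most 14 in all, crops included, and the job is handed in when it is done.

Besides the shell and the picture viewer there is one more tool, called after "Call:" as name(argument=value, ...) on one line, values as JSON. jog_arm: Moves the arm, as the interface text tells. Shift numbers are shares of 0.08 m and turn numbers shares of 90 degrees, none past 1 either way. Its arguments: {"type":"object","properties":{"plan":{"type":"array"},"squeeze":{"type":"number"}},"required":["plan"]}

```bash
mkdir -p pics
python3 - <<'E'
from cell import readout, cams
import cv2
for n in("top","side"):
    cv2.imwrite(f"pics/{n}0.png",cams.read_camera(n)); c=cams.calibration(n); print(n,c["K"].tolist(),c["world_from_camera"].round(4).tolist())
s=readout.observe(); print({k:s[k] for k in("time","tool_pos","tool_rot","opening")})
E
```

```text
top [[579.4341476228436, 0.0, 322.55975452385593], [0.0, 579.4341476228436, 233.79544258415115], [0.0, 0.0, 1.0]] [[0.0035, -0.9926, 0.1217, 0.3315], [-0.9999, -0.0047, -0.0099, -0.1094], [0.0104, -0.1217, -0.9925, 1.4536], [0.0, 0.0, 0.0, 1.0]]
side [[539.7489817955872, 0.0, 320.36491674212976], [0.0, 539.7489817955872, 240.87281812894622], [0.0, 0.0, 1.0]] [[0.9947, -0.0742, 0.0705, 0.4062], [-0.1018, -0.6506, 0.7525, -1.3317], [-0.01, -0.7558, -0.6548, 1.1259], [0.0, 0.0, 0.0, 1.0]]
{'time': 0.1, 'tool_pos': array([ 0.17493653, -0.49461645,  0.22612179]), 'tool_rot': array([-3.14026518e+00, -1.78603658e-04,  3.39836763e-01]), 'opening': 0.091545036134289}
```

View pics/top0.png

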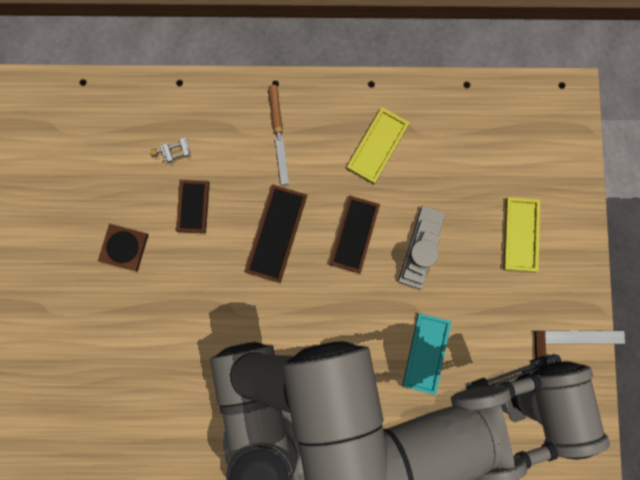

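View pics/side0.png

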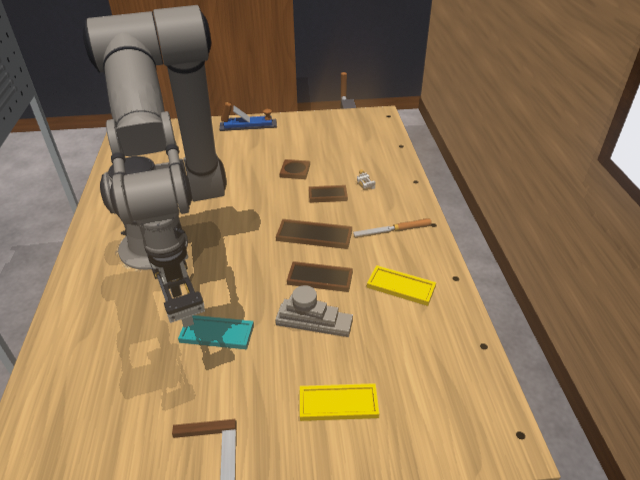

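Top view: the dark holders are round (123,247), short (193,206), long (276,233) and medium (354,234). The stack is at (422,247). Next I'll measure the holders and enlarge the stack.

```bash
cat > h.py <<'E'
import numpy as np, cv2
from cell import cams
from scipy.optimize import least_squares
C={n:cams.calibration(n) for n in("top","side")}
def proj(n,P):
    T=np.linalg.inv(C[n]["world_from_camera"]); p=(P@T[:3,:3].T+T[:3,3])@C[n]["K"].T
    return p[:,:2]/p[:,2:]
def back(n,uv,z):
    W=C[n]["world_from_camera"]; d=W[:3,:3]@np.linalg.solve(C[n]["K"],[uv[0],uv[1],1.])
    return W[:3,3]+d*(z-W[2,3])/d[2]
def box(p,L,W,z0,z1):
    c,s=np.cos(p[2]),np.sin(p[2])
    return np.array([[p[0]+c*a*L/2-s*b*W/2,p[1]+s*a*L/2+c*b*W/2,z] for z in(z0,z1) for a in(-1,1) for b in(-1,1)])
def mom(poly):
    m=cv2.moments(np.float32(poly).reshape(-1,1,2)); A=m["m00"]
    return np.array([m["m10"]/A,m["m01"]/A,m["mu20"]/A/30,m["mu02"]/A/30,m["mu11"]/A/30]),A
def fit(n,contour,L,W,z0,z1,p0):
    t,A=mom(cv2.convexHull(contour))
    f=lambda p:mom(cv2.convexHull(np.float32(proj(n,box(p,L,W,z0,z1)))))[0]-t
    r=least_squares(f,p0,diff_step=1e-3,x_scale=[.01,.01,.1]); return r.x,r.cost,A
E
cat > m.py <<'E'
from h import *
H={"round":((123,247),.098,.098),"short":((193,206),.132,.072),"long":((276,233),.232,.092),"medium":((354,234),.182,.082)}
S={"round":(295,169),"short":(328,193),"long":(314,233),"medium":(320,276)}
for n in C:
    im=cv2.imread(f"pics/{n}0.png"); g=cv2.GaussianBlur(im,(3,3),0).max(2)
    m=np.uint8(g<115); m=cv2.morphologyEx(m,cv2.MORPH_CLOSE,np.ones((3,3)))
    nl,lab=cv2.connectedComponents(m)
    for k,(uv,L,W) in H.items():
        if n=="side": uv=S[k]
        w=lab[uv[1]-8:uv[1]+8,uv[0]-8:uv[0]+8]; w=w[w>0]
        if not len(w): print(n,k,"none"); continue
        c=max(cv2.findContours(np.uint8(lab==np.bincount(w).argmax()),0,1)[0],key=cv2.contourArea)
        b=back(n,uv,.018); best=min((fit(n,c,L,W,0,.018,[b[0],b[1],a]) for a in(-.6,-.2,.2)),key=lambda r:r[1])
        print(n,k,best[0].round(4),round(best[1],3),best[2], cv2.boundingRect(c))
a=cv2.resize(cv2.imread("pics/top0.png")[195:300,380:470],None,fx=4.5,fy=5,interpolation=2)
b=cv2.resize(cv2.imread("pics/side0.png")[275:345,265:365],None,fx=3.9,fy=3.9,interpolation=2)
o=np.zeros((525,800,3),np.uint8); a=a[:,:405]; o[:a.shape[0],:405]=a; o[:b.shape[0],410:410+b.shape[1]]=b[:,:390]; cv2.imwrite("pics/stack.png",o)
E
python3 m.py
```

```text
top round [ 0.4726  0.3734 -0.3817] 0.032 1595.0 (99, 224, 49, 48)
top short [ 0.5772  0.2044 -0.0458] 0.039 1576.0 (176, 180, 34, 54)
top long [ 0.5097 -0.0057 -0.2883] 0.084 3511.0 (245, 185, 62, 98)
top medium [ 0.5084 -0.2001 -0.2914] 0.106 2434.0 (328, 196, 51, 77)
side round [0.4682 0.3675 1.5056] 0.214 335.0 (280, 161, 26, 17)
side short [ 0.5745  0.2002 -0.0666] 0.488 441.0 (310, 187, 36, 15)
side long [ 0.5064 -0.01   -0.3973] 1.63 1389.0 (276, 221, 73, 27)
side medium [ 0.5049 -0.2064 -0.3619] 1.149 1258.5 (287, 263, 62, 28)
```

View pics/stack.png

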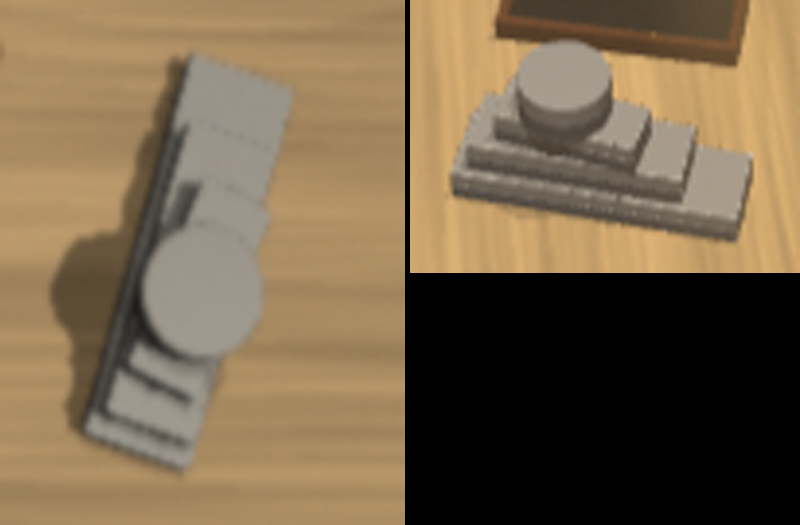

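The crop shows the round top centred at about (202,291). The visible bar corners give the other poses, so I'll back-project them now.

Run:
```python
from h import *
f=lambda q,z:back("top",(380+q[0]/4.5-.4,195+q[1]/5-.4),z)[:2]
print("round",f((202,291),.107).round(4))
im=cv2.imread("pics/top0.png")
for k,z,q in(("long",.025,[(190,55),(292,92),(85,430),(187,468)]),("med",.05,[(188,122),(280,150),(104,410),(190,440)]),("short",.075,[(198,184),(268,209),(130,358)])):
    P=np.array([f(a,z) for a in q]); d=P[0]-P[2]; e=P[0]-P[1]
    print(k,"centre",((P[1]+P[2])/2).round(4),"L",np.linalg.norm(d).round(4),"W",np.linalg.norm(e).round(4),"yaw",np.arctan2(d[1],d[0]).round(3),np.arctan2(-e[0],e[1]).round(3))
# side check of round: ellipse centre at crop (562,76)
print(back("side",(265+(563-410)/3.9,275+76/3.9),.107).round(4))
```

```text
round [ 0.4531 -0.3612]
long centre [ 0.476  -0.3698] L 0.1972 W 0.0594 yaw -0.314 -0.316
med centre [ 0.4639 -0.3668] L 0.1491 W 0.0518 yaw -0.326 -0.266
short centre [ 0.4597 -0.3658] L 0.0919 W 0.0391 yaw -0.422 -0.31
[ 0.4528 -0.3668  0.107 ]
```

Call:
jog_arm(plan=[[0.22,0.1,0,-0.026,1],[0.44,0.2,0,-0.052,1],[0.65,0.31,0,-0.078,1],[0.87,0.41,0,-0.103,1]], squeeze=25)

```text
time: 0.5
tool_pos: [0.2451, -0.4616, 0.2263]
tool_rot: [-3.141, 0.0, 0.176]
contact_force: [0.8, -0.9, -0.9]
opening: 0.0919
grip_force: 0.0
```

Call:
jog_arm(plan=[[0.22,0.1,0,-0.026,1],[0.44,0.2,0,-0.052,1],[0.65,0.31,0,-0.078,1],[0.87,0.41,0,-0.103,1]])

```text
time: 0.9
tool_pos: [0.3147, -0.4287, 0.2263]
tool_rot: [-3.141, 0.001, 0.015]
contact_force: [-0.1, 1.0, 0.1]
opening: 0.0917
grip_force: 0.0
```

Call:
jog_arm(plan=[[0.22,0.1,0,-0.026,1],[0.44,0.2,0,-0.052,1],[0.65,0.31,0,-0.078,1],[0.87,0.41,0,-0.103,1]])

```text
time: 1.3
tool_pos: [0.3843, -0.3959, 0.2263]
tool_rot: [-3.141, 0.001, -0.147]
contact_force: [0.1, -0.5, -0.3]
opening: 0.0918
grip_force: 0.0
```

Call:
jog_arm(plan=[[0.22,0.1,0,-0.026,1],[0.44,0.2,0,-0.052,1],[0.65,0.31,0,-0.078,1],[0.87,0.41,0,-0.103,1],[0.87,0.41,0,-0.103,1],[0.87,0.41,0,-0.103,1]])

```text
time: 1.9
tool_pos: [0.4531, -0.3636, 0.2262]
tool_rot: [-3.141, 0.001, -0.306]
contact_force: [0.1, -0.2, -0.3]
opening: 0.0914
grip_force: 0.0
```

Descend, stopping short for a look.

Call:
jog_arm(plan=[[0,0,-0.25,0,1],[0,0,-0.5,0,1],[0,0,-0.75,0,1],[0,0,-1,0,1],[0,0,-1,0,1]])

```text
time: 2.4
tool_pos: [0.4512, -0.3631, 0.1441]
tool_rot: [-3.139, 0.005, -0.308]
contact_force: [-0.4, 0.1, 0.4]
opening: 0.0919
grip_force: 0.0
```

Run:
```python
from h import *
s=cams.read_camera("side"); t=cams.read_camera("top")
a=cv2.resize(s[215:345,245:365],None,fx=3.3,fy=3.3,interpolation=2); b=cv2.resize(t[195:315,380:500],None,fx=3.3,fy=3.57,interpolation=2)
cv2.imwrite("pics/p1.png",np.hstack([a[:428],b[:428]]))
```

```text
(no output)
```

View pics/p1.png

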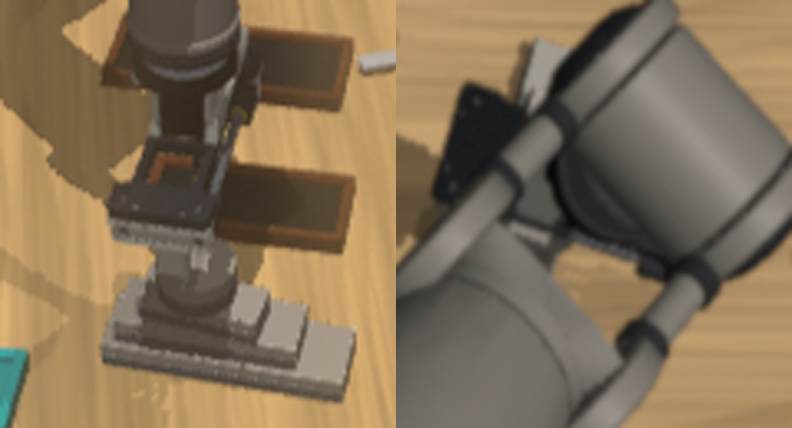

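The side crop shows the fingers straddling the puck, so I'll go down and grip.

Call:
jog_arm(plan=[[0,0,-0.18,0,1],[0,0,-0.36,0,1],[0,0,-0.54,0,1],[0,0,-0.72,0,1],[0,0,-0.72,0,1],[0,0,-0.72,0,1]])

```text
time: 3.1
tool_pos: [0.4537, -0.3645, 0.0904]
tool_rot: [3.141, -0.001, -0.307]
contact_force: [-0.6, 0.6, -0.1]
opening: 0.0919
grip_force: 0.0
```

Call:
jog_arm(plan=[[0,0,0,0,-0.2],[0,0,0,0,-0.2],[0,0,0,0,-0.2],[0,0,0,0,-0.2],[0,0,0,0,-0.2],[0,0,0,0,-0.2],[0,0,0,0,-0.2],[0,0,0,0,-0.2]])

```text
time: 3.9
tool_pos: [0.4536, -0.3637, 0.0895]
tool_rot: [3.142, -0.0, -0.307]
contact_force: [-1.6, 2.1, 5.1]
opening: 0.0635
grip_force: 25.0
```

Call:
jog_arm(plan=[[0,0,0.08,0,-0.2],[0,0,0.25,0,-0.2],[0,0,0.5,0,-0.2],[0,0,0.75,0,-0.2],[0,0,1,0,-0.2],[0,0,1,0,-0.2]])

```text
time: 4.5
tool_pos: [0.4543, -0.365, 0.1716]
tool_rot: [3.139, -0.004, -0.307]
contact_force: [0.7, 0.2, -2.5]
opening: 0.0634
grip_force: 25.0
```

Call:
jog_arm(plan=[[0,0.1,0,0,-0.2],[0,0.3,0,0,-0.2],[0.01,0.5,0,0,-0.2],[0.02,0.7,0,0,-0.2],[0.02,0.92,0,0,-0.2]])

```text
time: 5.0
tool_pos: [0.455, -0.2882, 0.1688]
tool_rot: [-3.141, 0.001, -0.307]
contact_force: [-0.2, -0.9, -1.7]
opening: 0.0635
grip_force: 25.0
```

Call:
jog_arm(plan=[[0,0.23,0,0,-0.2],[0.01,0.46,0,0,-0.2],[0.02,0.69,0,0,-0.2],[0.02,0.92,0,0,-0.2]])

```text
time: 5.4
tool_pos: [0.4567, -0.215, 0.1693]
tool_rot: [3.141, -0.0, -0.307]
contact_force: [-0.2, -0.1, -2.8]
opening: 0.0637
grip_force: 25.0
```

Call:
jog_arm(plan=[[0,0.23,0,0,-0.2],[0.01,0.46,0,0,-0.2],[0.02,0.69,0,0,-0.2],[0.02,0.92,0,0,-0.2]])

```text
time: 5.8
tool_pos: [0.4582, -0.1415, 0.1692]
tool_rot: [3.141, -0.0, -0.307]
contact_force: [-0.2, 1.3, -2.4]
opening: 0.0634
grip_force: 25.0
```

Call:
jog_arm(plan=[[0,0.23,0,0,-0.2],[0.01,0.46,0,0,-0.2],[0.02,0.69,0,0,-0.2],[0.02,0.92,0,0,-0.2]])

```text
time: 6.2
tool_pos: [0.4597, -0.0679, 0.1693]
tool_rot: [3.142, -0.0, -0.307]
contact_force: [0.4, 0.5, -1.7]
opening: 0.0634
grip_force: 25.0
```

Call:
jog_arm(plan=[[0,0.23,0,0,-0.2],[0.01,0.46,0,0,-0.2],[0.02,0.69,0,0,-0.2],[0.02,0.92,0,0,-0.2]])

```text
time: 6.6
tool_pos: [0.4611, 0.0057, 0.1693]
tool_rot: [3.142, -0.0, -0.307]
contact_force: [0.5, 0.1, -3.2]
opening: 0.0637
grip_force: 25.0
```

Call:
jog_arm(plan=[[0,0.23,0,0,-0.2],[0.01,0.46,0,0,-0.2],[0.02,0.69,0,0,-0.2],[0.02,0.92,0,0,-0.2]])

```text
time: 7.0
tool_pos: [0.4626, 0.0792, 0.1693]
tool_rot: [-3.142, -0.0, -0.307]
contact_force: [0.1, -0.8, -2.8]
opening: 0.0632
grip_force: 25.0
```

Call:
jog_arm(plan=[[0,0.23,0,0,-0.2],[0.01,0.46,0,0,-0.2],[0.02,0.69,0,0,-0.2],[0.02,0.92,0,0,-0.2]])

```text
time: 7.4
tool_pos: [0.4641, 0.1528, 0.1692]
tool_rot: [-3.142, -0.0, -0.307]
contact_force: [-0.3, -0.4, -2.2]
opening: 0.0635
grip_force: 25.0
```

Call:
jog_arm(plan=[[0,0.23,0,0,-0.2],[0.01,0.46,0,0,-0.2],[0.02,0.69,0,0,-0.2],[0.02,0.92,0,0,-0.2]])

```text
time: 7.8
tool_pos: [0.4656, 0.2264, 0.1692]
tool_rot: [-3.142, -0.0, -0.307]
contact_force: [-0.2, 0.5, -2.3]
opening: 0.0634
grip_force: 25.0
```

Call:
jog_arm(plan=[[0,0.23,0,0,-0.2],[0.01,0.46,0,0,-0.2],[0.02,0.69,0,0,-0.2],[0.02,0.92,0,0,-0.2]])

```text
time: 8.2
tool_pos: [0.4671, 0.2999, 0.1691]
tool_rot: [3.141, 0.0, -0.307]
contact_force: [1.3, -0.1, -2.2]
opening: 0.0635
grip_force: 25.0
```

Call:
jog_arm(plan=[[0,0.23,0,0,-0.2],[0.01,0.46,0,0,-0.2],[0.02,0.69,0,0,-0.2],[0.02,0.92,0,0,-0.2],[0.02,0.92,0,0,-0.2],[0.02,0.92,0,0,-0.2]])

```text
time: 8.8
tool_pos: [0.4688, 0.3724, 0.1688]
tool_rot: [3.141, 0.0, -0.306]
contact_force: [0.0, 0.5, -2.7]
opening: 0.0631
grip_force: 25.0
```

Run:
```python
from h import *
s=cams.read_camera("side"); t=cams.read_camera("top"); cv2.imwrite("pics/s2.png",s); cv2.imwrite("pics/t2.png",t)
a=cv2.resize(s[80:210,240:340],None,fx=3.5,fy=3.5,interpolation=2); b=cv2.resize(t[195:300,380:500],None,fx=3.7,fy=4.33,interpolation=2)
cv2.imwrite("pics/p2.png",np.hstack([a[:454],b[:454]]))
```

```text
(no output)
```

View pics/p2.png

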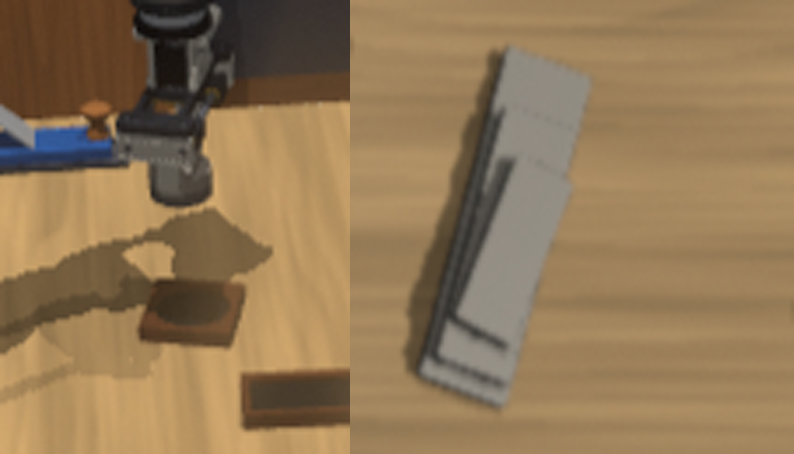

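The side crop shows the puck level (centre column ~181) over the recess (~195,305), and the top crop shows the bare short stone. Now I'll check offsets within one camera and measure the short bar.

Run:
```python
from h import *
g=lambda u,v:(240+u/3.5-.35,80+v/3.5-.35)
print("recess side",back("side",g(192,306),.018).round(4))
# puck bottom-rim: centre = front edge backed off: front edge point lies ~0.032 nearer camera
p=proj("side",np.array([[.4688,.3724,.1545],[.4688,.3404,.1545]])); print("pred centre/front px",((p-[240,80])*3.5).round(1))
print("top recess",back("top",(122.5,246.5),.015).round(4))
f=lambda q,z:back("top",(380+q[0]/3.7-.4,195+q[1]/4.33-.4),z)[:2]
P=np.array([f(a,.075) for a in[(513,157),(571,183),(458,316),(510,343)]] if 0 else [f((a-350,b),.075) for a,b in[(513,157),(571,183),(456,318),(510,345)]])
print(P.mean(0).round(4),np.linalg.norm(P[0]-P[2]),np.linalg.norm(P[0]-P[1]),np.arctan2(*(P[0]-P[2])[::-1]),np.arctan2(*(P[1]-P[3])[::-1]))
```

```text
recess side [0.4724 0.3701 0.018 ]
pred centre/front px [[181.5 190.4]
 [183.5 206.4]]
top recess [0.4738 0.3734 0.015 ]
[ 0.4568 -0.3649] 0.097408877939063 0.04009980337227802 -0.40498214550534606 -0.43009340711058486
```

Call:
jog_arm(plan=[[0.04,0,-0.25,0,-0.2],[0.04,0,-0.5,0,-0.2],[0.04,0,-0.75,0,-0.2],[0.04,0,-1,0,-0.2]])

```text
time: 9.3
tool_pos: [0.4728, 0.3713, 0.0886]
tool_rot: [3.141, -0.0, -0.308]
contact_force: [-0.0, -0.2, -2.2]
opening: 0.0631
grip_force: 25.0
```

Call:
jog_arm(plan=[[0,0,-0.2,0,-0.2],[0,0,-0.4,0,-0.2],[0,0,-0.55,0,-0.2],[0,0,-0.65,0,-0.2],[0,0,-0.72,0,-0.2],[0,0,-0.75,0,-0.2],[0,0,-0.77,0,-0.2],[0,0,-0.78,0,-0.2],[0,0,-0.78,0,-0.2]])

```text
time: 10.2
tool_pos: [0.4728, 0.3723, 0.0271]
tool_rot: [-3.141, -0.0, -0.307]
contact_force: [-0.1, 0.0, -1.4]
opening: 0.0634
grip_force: 25.0
```

Call:
jog_arm(plan=[[0,0,-0.01,0,-0.2],[0,0,-0.02,0,-0.2],[0,0,-0.03,0,-0.2],[0,0,-0.03,0,-0.2],[0,0,-0.03,0,-0.2]])

```text
time: 10.7
tool_pos: [0.4726, 0.3722, 0.0245]
tool_rot: [-3.142, -0.0, -0.307]
contact_force: [-1.2, -0.7, 0.6]
opening: 0.0631
grip_force: 25.0
```

The force shows contact with the floor, so I'll release and rise.

Call:
jog_arm(plan=[[0,0,0,0,0.5],[0,0,0,0,0.8],[0,0,0,0,1],[0,0,0,0,1],[0,0,0,0,1],[0,0,0,0,1]])

```text
time: 11.3
tool_pos: [0.4726, 0.3722, 0.0244]
tool_rot: [3.142, -0.0, -0.307]
contact_force: [0.1, 0.5, -0.1]
opening: 0.0915
grip_force: 0.0
```

Call:
jog_arm(plan=[[0,0,0.12,0,1],[0,0,0.35,0,1],[0,0,0.65,0,1],[0,0,1,0,1]])

```text
time: 11.7
tool_pos: [0.4723, 0.372, 0.1053]
tool_rot: [3.141, 0.001, -0.307]
contact_force: [0.3, 1.2, 0.6]
opening: 0.0919
grip_force: 0.0
```

Call:
jog_arm(plan=[[0,0,0.3,0,1],[0,0,0.6,0,1],[0,0,0.9,0,1],[0,0,1,0,1]])

```text
time: 12.1
tool_pos: [0.4736, 0.3729, 0.1878]
tool_rot: [-3.138, -0.004, -0.307]
contact_force: [0.3, 0.2, 0.9]
opening: 0.0921
grip_force: 0.0
```

Call:
jog_arm(plan=[[0,-0.25,0,0,1],[0,-0.5,0,0,1],[0,-0.75,0,0,1],[0,-1,0,0,1]])

```text
time: 12.5
tool_pos: [0.4722, 0.2913, 0.1839]
tool_rot: [3.141, 0.001, -0.307]
contact_force: [-0.4, 0.3, -0.1]
opening: 0.0916
grip_force: 0.0
```

Call:
jog_arm(plan=[[0,-0.25,0,0,1],[0,-0.5,0,0,1],[0,-0.75,0,0,1],[0,-1,0,0,1]])

```text
time: 12.9
tool_pos: [0.4722, 0.2113, 0.1839]
tool_rot: [3.141, 0.001, -0.307]
contact_force: [-0.1, 0.8, -0.2]
opening: 0.0918
grip_force: 0.0
```

Call:
jog_arm(plan=[[0,-0.25,0,0,1],[0,-0.5,0,0,1],[0,-0.75,0,0,1],[0,-1,0,0,1],[0,-1,0,0,1],[0,-1,0,0,1]])

```text
time: 13.5
tool_pos: [0.4725, 0.1322, 0.1842]
tool_rot: [-3.142, 0.001, -0.309]
contact_force: [-0.6, 0.4, -0.4]
opening: 0.092
grip_force: 0.0
```

Run:
```python
from h import *
s=cams.read_camera("side"); t=cams.read_camera("top"); cv2.imwrite("pics/s3.png",s); cv2.imwrite("pics/t3.png",t)
a=cv2.resize(s[140:200,260:350],None,fx=4.4,fy=4.4,interpolation=2); b=cv2.resize(t[215:280,85:165],None,fx=5,fy=4.06,interpolation=2)
cv2.imwrite("pics/p3.png",np.hstack([a[:263],b[:263]]))
```

```text
(no output)
```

View pics/p3.png

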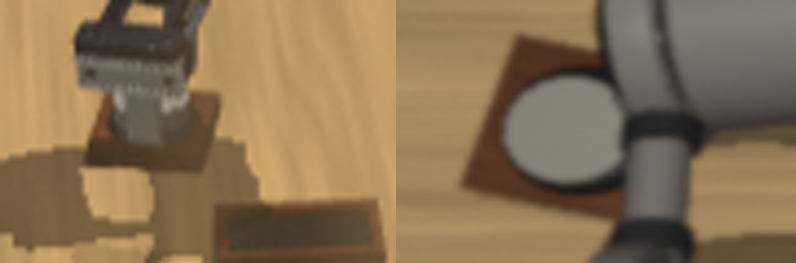

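The puck sits in the round recess: grey disc around (570,130) in the crop, rim visible around it. Next, back to the stack for the short bar.

Call:
jog_arm(plan=[[0,-0.22,0,-0.002,1],[-0.01,-0.44,0,-0.005,1],[-0.02,-0.66,0,-0.008,1],[-0.03,-0.89,0,-0.01,1]])

```text
time: 14.0
tool_pos: [0.4702, 0.0614, 0.1843]
tool_rot: [-3.142, 0.0, -0.322]
contact_force: [0.5, 0.3, -0.3]
opening: 0.0918
grip_force: 0.0
```

Call:
jog_arm(plan=[[0,-0.22,0,-0.002,1],[-0.01,-0.44,0,-0.005,1],[-0.02,-0.66,0,-0.008,1],[-0.03,-0.89,0,-0.01,1]])

```text
time: 14.4
tool_pos: [0.4679, -0.0099, 0.1843]
tool_rot: [-3.142, 0.0, -0.337]
contact_force: [-0.6, 0.1, 0.5]
opening: 0.0918
grip_force: 0.0
```

Call:
jog_arm(plan=[[0,-0.22,0,-0.002,1],[-0.01,-0.44,0,-0.005,1],[-0.02,-0.66,0,-0.008,1],[-0.03,-0.89,0,-0.01,1]])

```text
time: 14.8
tool_pos: [0.4656, -0.0812, 0.1843]
tool_rot: [-3.141, 0.0, -0.353]
contact_force: [0.4, -0.6, 0.4]
opening: 0.0921
grip_force: 0.0
```

Run:
```python
from h import *
s=cams.read_camera("side"); t=cams.read_camera("top"); cv2.imwrite("pics/s4.png",s); cv2.imwrite("pics/t4.png",t)
a=cv2.resize(s[275:345,265:365],None,fx=4,fy=4,interpolation=2); b=cv2.resize(s[150:220,265:365],None,fx=4,fy=4,interpolation=2); c=cv2.resize(t[195:300,380:480],None,fx=4,fy=4,interpolation=2); d=cv2.resize(t[175:280,80:180],None,fx=4,fy=4,interpolation=2)
o=np.zeros((560,800,3),np.uint8); o[:280,:400]=a; o[280:,:400]=b; o[:,400:]=np.vstack([c[40:320],d[140:420]]); cv2.imwrite("pics/p4.png",o)
```

```text
(no output)
```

View pics/p4.png

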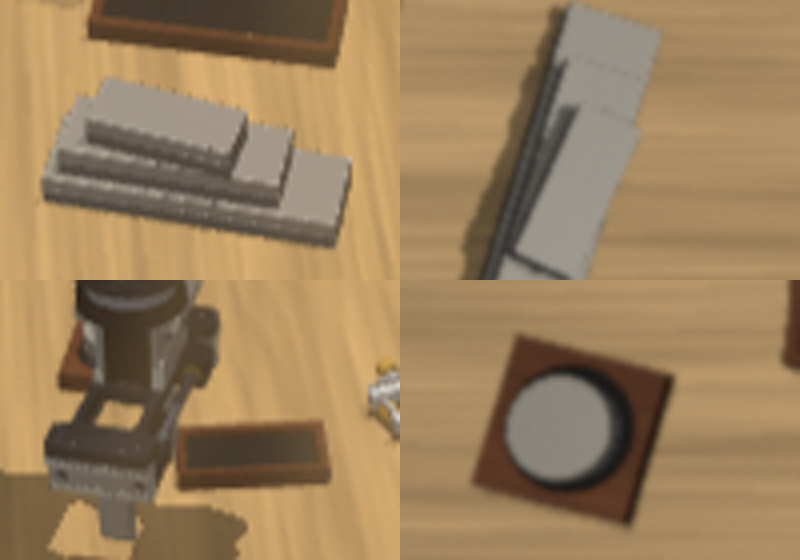

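The puck is well inside its recess, with its top at about (558,427) in the crop. I'll check that numerically and take the short bar's pose from the side camera.

Run:
```python
from h import *
def quad(n,q,z):
    P=np.array([back(n,a,z)[:2] for a in q]); a,b,c,d=P
    print(n,P.mean(0).round(4),[round(float(np.linalg.norm(x)),4) for x in(b-a,d-c,a-c,b-d)],[round(float(np.arctan2(x[1],x[0])),3) for x in(b-a,d-c)])
print("puck",back("top",(80+158/4-.4,175+287/4-.4),.042).round(4))
quad("side",[(265+u/4-.4,275+v/4-.4) for u,v in[(103,78),(247,115),(87,122),(234,163)]],.075)
# holder_short rim side: outer top corners
quad("side",[(265+u/4-.4,150+(v-280)/4-.4) for u,v in[(180,429),(326,421),(176,472),(330,463)]],.018)
im=cv2.imread("pics/t4.png"); m=np.uint8(cv2.GaussianBlur(im,(3,3),0).max(2)<115)
for uv,L,W in(((193,206),.132,.072),((276,233),.232,.092),((354,234),.182,.082)):
    nl,lab=cv2.connectedComponents(m); l=lab[uv[1],uv[0]]
    c=max(cv2.findContours(np.uint8(lab==l),0,1)[0],key=cv2.contourArea); b=back("top",uv,.018)
    print(min((fit("top",c,L,W,0,.018,[b[0],b[1],a]) for a in(-.4,-.1)),key=lambda r:r[1]))
```

```text
puck [0.4714 0.3726 0.042 ]
side [ 0.457  -0.3725] [0.1018, 0.1026, 0.0404, 0.0423] [-0.444, -0.462]
side [0.5788 0.2038] [0.1302, 0.1339, 0.0642, 0.0632] [-0.022, -0.017]
(array([ 0.57721978,  0.20432431, -0.04662673]), np.float64(0.03887008038501392), 1578.5)
(array([0.22106106, 0.10920882, 2.44176409]), np.float64(33541.535439410356), 63065.0)
(array([ 0.22432503,  0.10794944, -3.83805002]), np.float64(35833.82481104287), 63065.0)
```

Call:
jog_arm(plan=[[0,-0.22,0,-0.003,1],[-0.01,-0.45,0,-0.006,1],[-0.02,-0.67,0,-0.009,1],[-0.03,-0.9,0,-0.012,1]])

```text
time: 15.3
tool_pos: [0.4633, -0.1527, 0.1843]
tool_rot: [-3.141, 0.0, -0.372]
contact_force: [0.1, 0.4, 0.0]
opening: 0.0913
grip_force: 0.0
```

Call:
jog_arm(plan=[[0,-0.22,0,-0.003,1],[-0.01,-0.45,0,-0.006,1],[-0.02,-0.67,0,-0.009,1],[-0.03,-0.9,0,-0.012,1]])

```text
time: 15.7
tool_pos: [0.4611, -0.2247, 0.1842]
tool_rot: [-3.141, 0.0, -0.391]
contact_force: [0.8, 0.4, 0.3]
opening: 0.0919
grip_force: 0.0
```

Call:
jog_arm(plan=[[0,-0.22,0,-0.003,1],[-0.01,-0.45,0,-0.006,1],[-0.02,-0.67,0,-0.009,1],[-0.03,-0.9,0,-0.012,1]])

```text
time: 16.1
tool_pos: [0.4583, -0.2985, 0.1843]
tool_rot: [-3.142, 0.0, -0.411]
contact_force: [-0.6, 0.2, -0.4]
opening: 0.0918
grip_force: 0.0
```

Call:
jog_arm(plan=[[0,-0.22,0,-0.003,1],[-0.01,-0.45,0,-0.006,1],[-0.02,-0.67,0,-0.009,1],[-0.03,-0.9,0,-0.012,1],[-0.03,-0.9,0,-0.012,1],[-0.03,-0.9,0,-0.012,1]])

```text
time: 16.7
tool_pos: [0.4556, -0.3697, 0.184]
tool_rot: [-3.141, 0.001, -0.431]
contact_force: [-0.3, 0.7, -0.5]
opening: 0.0921
grip_force: 0.0
```

Call:
jog_arm(plan=[[0,0,-0.15,0,1],[0,0,-0.35,0,1],[0,0,-0.55,0,1],[0,0,-0.75,0,1],[0,0,-0.75,0,1]])

```text
time: 17.2
tool_pos: [0.4547, -0.3673, 0.1216]
tool_rot: [-3.14, 0.005, -0.429]
contact_force: [0.1, 0.1, 0.2]
opening: 0.0918
grip_force: 0.0
```

Call:
jog_arm(plan=[[0,0,-0.15,0,1],[0,0,-0.35,0,1],[0,0,-0.55,0,1],[0,0,-0.7,0,1],[0,0,-0.75,0,1],[0,0,-0.75,0,1],[0,0,-0.75,0,1]])

```text
time: 17.9
tool_pos: [0.4562, -0.3697, 0.065]
tool_rot: [3.141, -0.001, -0.43]
contact_force: [0.8, -0.9, 0.3]
opening: 0.0916
grip_force: 0.0
```

Call:
jog_arm(plan=[[0,0,0,0,0.2],[0,0,0,0,0],[0,0,0,0,-0.3],[0,0,0,0,-0.5],[0,0,0,0,-0.5],[0,0,0,0,-0.5],[0,0,0,0,-0.5],[0,0,0,0,-0.5],[0,0,0,0,-0.5]])

```text
time: 18.8
tool_pos: [0.4559, -0.3691, 0.0643]
tool_rot: [-3.141, 0.0, -0.43]
contact_force: [0.3, 2.0, 0.6]
opening: 0.0399
grip_force: 25.0
```

Call:
jog_arm(plan=[[0,0,0.08,0,-0.5],[0,0,0.25,0,-0.5],[0,0,0.5,0,-0.5],[0,0,0.75,0,-0.5],[0,0,1,0,-0.5],[0,0,1,0,-0.5]])

```text
time: 19.4
tool_pos: [0.4571, -0.3709, 0.1482]
tool_rot: [3.139, -0.006, -0.43]
contact_force: [0.2, 0.0, -2.8]
opening: 0.0398
grip_force: 25.0
```

Call:
jog_arm(plan=[[0.02,0.1,0,0,-0.5],[0.06,0.3,0,0.01,-0.5],[0.1,0.5,0,0.015,-0.5],[0.15,0.7,0,0.023,-0.5],[0.19,0.89,0,0.031,-0.5]])

```text
time: 19.9
tool_pos: [0.4713, -0.2961, 0.1439]
tool_rot: [-3.141, 0.001, -0.379]
contact_force: [0.5, -0.1, -1.5]
opening: 0.04
grip_force: 25.0
```

Call:
jog_arm(plan=[[0.05,0.22,0,0.008,-0.5],[0.1,0.44,0,0.016,-0.5],[0.15,0.67,0,0.023,-0.5],[0.19,0.89,0,0.031,-0.5]])

```text
time: 20.3
tool_pos: [0.4866, -0.2252, 0.1444]
tool_rot: [3.142, -0.0, -0.331]
contact_force: [0.3, 0.7, -1.8]
opening: 0.0398
grip_force: 25.0
```

Call:
jog_arm(plan=[[0.05,0.22,0,0.008,-0.5],[0.1,0.44,0,0.016,-0.5],[0.15,0.67,0,0.023,-0.5],[0.19,0.89,0,0.031,-0.5]])

```text
time: 20.7
tool_pos: [0.5016, -0.154, 0.1444]
tool_rot: [-3.142, -0.0, -0.282]
contact_force: [0.6, 0.8, -2.5]
opening: 0.0396
grip_force: 25.0
```

Call:
jog_arm(plan=[[0.05,0.22,0,0.008,-0.5],[0.1,0.44,0,0.016,-0.5],[0.15,0.67,0,0.023,-0.5],[0.19,0.89,0,0.031,-0.5]])

```text
time: 21.1
tool_pos: [0.5167, -0.0827, 0.1444]
tool_rot: [-3.142, -0.0, -0.234]
contact_force: [0.9, 0.6, -2.9]
opening: 0.0396
grip_force: 25.0
```

Call:
jog_arm(plan=[[0.05,0.22,0,0.008,-0.5],[0.1,0.44,0,0.016,-0.5],[0.15,0.67,0,0.023,-0.5],[0.19,0.89,0,0.031,-0.5]])

```text
time: 21.5
tool_pos: [0.5317, -0.0115, 0.1444]
tool_rot: [-3.142, -0.0, -0.185]
contact_force: [-0.6, -0.2, -2.2]
opening: 0.0397
grip_force: 25.0
```

Call:
jog_arm(plan=[[0.05,0.22,0,0.008,-0.5],[0.1,0.44,0,0.016,-0.5],[0.15,0.67,0,0.023,-0.5],[0.19,0.89,0,0.031,-0.5]])

```text
time: 21.9
tool_pos: [0.5468, 0.0596, 0.1444]
tool_rot: [-3.142, -0.0, -0.136]
contact_force: [-0.5, 0.0, -1.7]
opening: 0.0398
grip_force: 25.0
```

Call:
jog_arm(plan=[[0.05,0.22,0,0.008,-0.5],[0.1,0.44,0,0.016,-0.5],[0.15,0.67,0,0.023,-0.5],[0.19,0.89,0,0.031,-0.5]])

```text
time: 22.3
tool_pos: [0.5618, 0.1308, 0.1443]
tool_rot: [3.142, -0.0, -0.087]
contact_force: [0.8, -0.5, -2.2]
opening: 0.0397
grip_force: 25.0
```

Call:
jog_arm(plan=[[0.05,0.22,0,0.008,-0.5],[0.1,0.44,0,0.016,-0.5],[0.15,0.67,0,0.023,-0.5],[0.19,0.89,0,0.031,-0.5],[0.19,0.89,0,0.031,-0.5],[0.19,0.89,0,0.031,-0.5]])

```text
time: 22.9
tool_pos: [0.5773, 0.2006, 0.1441]
tool_rot: [3.141, 0.0, -0.039]
contact_force: [0.6, -0.3, -2.8]
opening: 0.0401
grip_force: 25.0
```

Call:
jog_arm(plan=[[0,0,-0.25,0,-0.5],[0,0,-0.5,0,-0.5],[0,0,-0.75,0,-0.5],[0,0,-0.85,0,-0.5],[0,0,-0.85,0,-0.5],[0,0,-0.85,0,-0.5]])

```text
time: 23.5
tool_pos: [0.578, 0.2, 0.0772]
tool_rot: [-3.141, -0.001, -0.041]
contact_force: [-0.1, 0.1, -1.3]
opening: 0.0398
grip_force: 25.0
```

Run:
```python
from h import *
s=cams.read_camera("side"); t=cams.read_camera("top"); cv2.imwrite("pics/s5.png",s); cv2.imwrite("pics/t5.png",t)
a=cv2.resize(s[130:230,280:380],None,fx=4,fy=4,interpolation=2); b=cv2.resize(t[150:250,150:250],None,fx=2,fy=2,interpolation=2); c=cv2.resize(t[195:295,390:490],None,fx=4,fy=4,interpolation=2)
o=np.zeros((600,800,3),np.uint8); o[:400,:400]=a; o[400:,:200]=b; o[:400,400:]=c; cv2.imwrite("pics/p5.png",o)
```

```text
(no output)
```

View pics/p5.png

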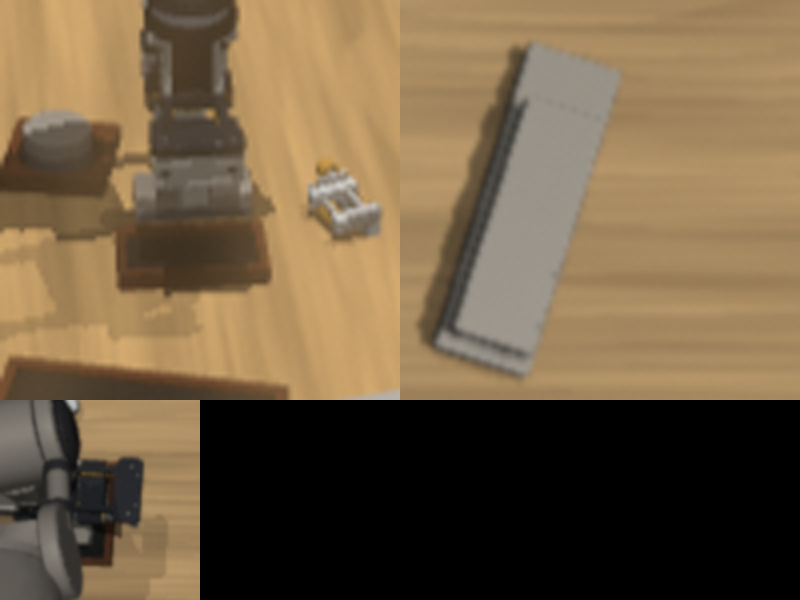

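The side crop shows the short stone spanning columns 133–251 above the holder at 118–270. I'll check the prediction and take the medium bar's pose from the top crop.

Run:
```python
from h import *
p=(proj("side",box((.578,.2,-.041),.1,.04,.063,.088))-[280,130])*4; print(p.round(0).tolist())
p=(proj("side",box((.577,.2035,-.04),.132,.072,0,.018))-[280,130])*4; print(p.round(0).tolist())
def quad(n,q,z):
    P=np.array([back(n,a,z)[:2] for a in q]); a,b,c,d=P
    print(n,P.mean(0).round(4),[round(float(np.linalg.norm(x)),4) for x in(b-a,d-c,a-c,b-d)],[round(float(np.arctan2(x[1],x[0])),3) for x in(a-c,b-d)])
T=lambda q:[(390+(u-400)/4-.4,195+v/4-.4) for u,v in q]
quad("top",T([(526,97),(611,120),(456,331),(531,356)]),.05)
quad("top",T([(530,43),(619,72),(435,346),(524,377)]),.025)
```

```text
[[134.0, 220.0], [132.0, 194.0], [251.0, 215.0], [247.0, 189.0], [134.0, 196.0], [131.0, 170.0], [252.0, 191.0], [247.0, 165.0]]
[[117.0, 289.0], [113.0, 241.0], [268.0, 282.0], [260.0, 234.0], [116.0, 272.0], [113.0, 224.0], [269.0, 266.0], [261.0, 218.0]]
top [ 0.4628 -0.3668] [0.0538, 0.0476, 0.1503, 0.1533] [-0.304, -0.343]
top [ 0.4757 -0.3692] [0.0583, 0.0577, 0.1993, 0.2002] [-0.316, -0.319]
```

Call:
jog_arm(plan=[[0,0.04,-0.15,0,-0.5],[0,0.04,-0.3,0,-0.5],[0,0.04,-0.42,0,-0.5],[0,0.04,-0.52,0,-0.5],[0,0.04,-0.58,0,-0.5],[0,0.04,-0.6,0,-0.5],[0,0.04,-0.62,0,-0.5],[0,0.04,-0.62,0,-0.5],[0,0.04,-0.62,0,-0.5]])

```text
time: 24.5
tool_pos: [0.5777, 0.2035, 0.0271]
tool_rot: [-3.141, -0.001, -0.04]
contact_force: [0.2, 0.3, -2.1]
opening: 0.0397
grip_force: 25.0
```

Call:
jog_arm(plan=[[0,0,-0.01,0,-0.5],[0,0,-0.02,0,-0.5],[0,0,-0.03,0,-0.5],[0,0,-0.03,0,-0.5],[0,0,-0.03,0,-0.5]])

```text
time: 25.0
tool_pos: [0.5774, 0.2034, 0.0244]
tool_rot: [3.142, -0.0, -0.04]
contact_force: [0.3, -0.5, -1.8]
opening: 0.0395
grip_force: 25.0
```

Call:
jog_arm(plan=[[0,0,-0.01,0,-0.5],[0,0,-0.01,0,-0.5],[0,0,-0.02,0,-0.5],[0,0,-0.02,0,-0.5]])

```text
time: 25.4
tool_pos: [0.5775, 0.2034, 0.0243]
tool_rot: [3.142, -0.001, -0.04]
contact_force: [-5.0, -1.3, 10.4]
opening: 0.0396
grip_force: 25.0
```

Call:
jog_arm(plan=[[0,0,0.01,0,0],[0,0,0.01,0,0.4],[0,0,0.01,0,0.8],[0,0,0.01,0,1],[0,0,0.01,0,1],[0,0,0.01,0,1],[0,0,0.01,0,1],[0,0,0.01,0,1]])

```text
time: 26.2
tool_pos: [0.5774, 0.2034, 0.0235]
tool_rot: [3.141, 0.0, -0.04]
contact_force: [-0.1, -0.7, 0.2]
opening: 0.091
grip_force: 0.0
```

Call:
jog_arm(plan=[[0,0,0.12,0,1],[0,0,0.35,0,1],[0,0,0.65,0,1],[0,0,1,0,1],[0,0,1,0,1]])

```text
time: 26.7
tool_pos: [0.58, 0.204, 0.1085]
tool_rot: [-3.14, -0.008, -0.04]
contact_force: [1.2, 0.1, 0.1]
opening: 0.0919
grip_force: 0.0
```

Call:
jog_arm(plan=[[-0.04,-0.22,0,-0.005,1],[-0.09,-0.44,0,-0.011,1],[-0.14,-0.67,0,-0.017,1],[-0.18,-0.89,0,-0.022,1]])

```text
time: 27.1
tool_pos: [0.5618, 0.13, 0.1026]
tool_rot: [3.141, 0.002, -0.076]
contact_force: [0.1, -0.6, -1.1]
opening: 0.0918
grip_force: 0.0
```

Call:
jog_arm(plan=[[-0.04,-0.22,0,-0.005,1],[-0.09,-0.44,0,-0.011,1],[-0.14,-0.67,0,-0.017,1],[-0.18,-0.89,0,-0.022,1]])

```text
time: 27.5
tool_pos: [0.5475, 0.059, 0.103]
tool_rot: [3.141, 0.002, -0.111]
contact_force: [0.5, 0.9, 0.1]
opening: 0.0916
grip_force: 0.0
```

Call:
jog_arm(plan=[[-0.04,-0.22,0,-0.005,1],[-0.09,-0.44,0,-0.011,1],[-0.14,-0.67,0,-0.017,1],[-0.18,-0.89,0,-0.022,1]])

```text
time: 27.9
tool_pos: [0.533, -0.0121, 0.103]
tool_rot: [3.141, 0.002, -0.146]
contact_force: [0.4, 0.5, -0.3]
opening: 0.0915
grip_force: 0.0
```

Call:
jog_arm(plan=[[-0.04,-0.22,0,-0.005,1],[-0.09,-0.44,0,-0.011,1],[-0.14,-0.67,0,-0.017,1],[-0.18,-0.89,0,-0.022,1]])

```text
time: 28.3
tool_pos: [0.5184, -0.0831, 0.103]
tool_rot: [3.142, 0.002, -0.18]
contact_force: [1.0, -0.7, -0.3]
opening: 0.092
grip_force: 0.0
```

Run:
```python
from h import *
s=cams.read_camera("side"); t=cams.read_camera("top"); cv2.imwrite("pics/s6.png",s); cv2.imwrite("pics/t6.png",t)
R=lambda i:cv2.resize(i,None,fx=4,fy=4,interpolation=2)
o=np.zeros((600,800,3),np.uint8); o[:300,:400]=R(s[150:225,280:380]); o[:300,400:]=R(t[165:240,150:250]); o[300:,:400]=R(s[280:355,265:365]); o[300:,400:]=R(cv2.resize(t[195:300,380:480],None,fx=1,fy=.7143)); cv2.imwrite("pics/p6.png",o)
```

```text
(no output)
```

View pics/p6.png

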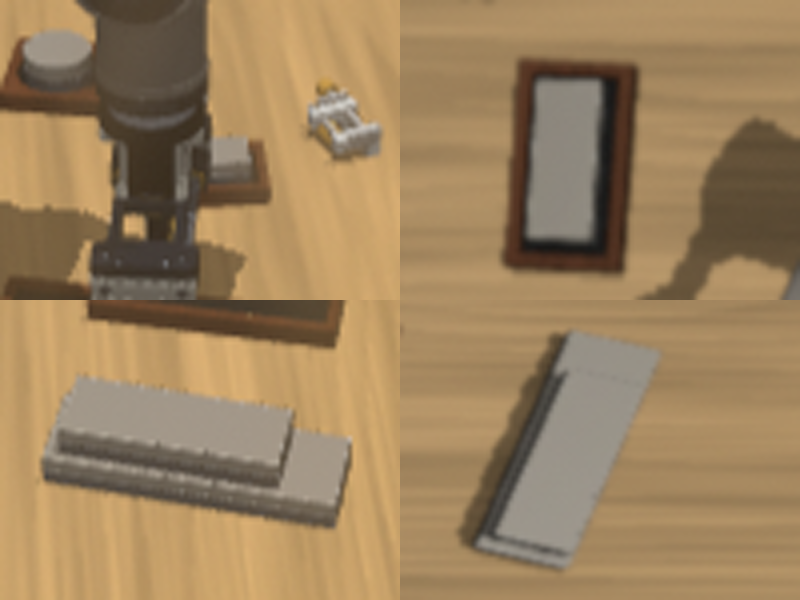

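The short bar lies in its recess (top right crop). The medium bar's side-view top corners are (78,377), (293,406), (58,430) and (282,467).

```bash
cat >> h.py <<'E'
def quad(n,q,z):
    P=np.array([back(n,a,z)[:2] for a in q]); a,b,c,d=P
    print(n,P.mean(0).round(4),[round(float(np.linalg.norm(x)),4) for x in(b-a,d-c,a-c,b-d)],[round(float(np.arctan2(x[1],x[0])),3) for x in(b-a,d-c)])
E
python3 - <<'E'
from h import *
quad("side",[(265+u/4-.4,280+(v-300)/4-.4) for u,v in[(79,377),(294,407),(58,430),(281,467)]],.05)
quad("top",[(150+(u-400)/4-.4,165+v/4-.4) for u,v in[(538,79),(604,81),(526,240),(594,245)]],.035)
# medium holder, from first pictures: top-rim corners
E
```

```text
side [ 0.4633 -0.3688] [0.1478, 0.1504, 0.0489, 0.053] [-0.296, -0.324]
top [0.5762 0.2024] [0.041, 0.042, 0.1011, 0.103] [-1.596, -1.64]
```

Call:
jog_arm(plan=[[-0.04,-0.22,0,-0.005,1],[-0.09,-0.44,0,-0.01,1],[-0.13,-0.67,0,-0.016,1],[-0.17,-0.89,0,-0.021,1]])

```text
time: 28.8
tool_pos: [0.5054, -0.1531, 0.1032]
tool_rot: [-3.141, 0.001, -0.212]
contact_force: [-1.3, 0.8, -0.0]
opening: 0.0921
grip_force: 0.0
```

Call:
jog_arm(plan=[[-0.04,-0.22,0,-0.005,1],[-0.09,-0.44,0,-0.01,1],[-0.13,-0.67,0,-0.016,1],[-0.17,-0.89,0,-0.021,1]])

```text
time: 29.2
tool_pos: [0.4919, -0.2242, 0.1032]
tool_rot: [-3.141, 0.001, -0.245]
contact_force: [0.2, 0.4, -0.2]
opening: 0.0916
grip_force: 0.0
```

Call:
jog_arm(plan=[[-0.04,-0.22,0,-0.005,1],[-0.09,-0.44,0,-0.01,1],[-0.13,-0.67,0,-0.016,1],[-0.17,-0.89,0,-0.021,1]])

```text
time: 29.6
tool_pos: [0.4784, -0.2955, 0.1032]
tool_rot: [-3.141, 0.001, -0.278]
contact_force: [0.4, 1.0, 0.4]
opening: 0.0915
grip_force: 0.0
```

Call:
jog_arm(plan=[[-0.04,-0.22,0,-0.005,1],[-0.09,-0.44,0,-0.01,1],[-0.13,-0.67,0,-0.016,1],[-0.17,-0.89,0,-0.021,1],[-0.17,-0.89,0,-0.021,1],[-0.17,-0.89,0,-0.021,1],[-0.17,-0.89,0,-0.021,1]])

```text
time: 30.3
tool_pos: [0.4654, -0.3655, 0.1034]
tool_rot: [-3.141, 0.001, -0.31]
contact_force: [0.0, -0.0, 0.1]
opening: 0.0919
grip_force: 0.0
```

Call:
jog_arm(plan=[[0,0,-0.15,0,1],[0,0,-0.35,0,1],[0,0,-0.55,0,1],[0,0,-0.7,0,1],[0,0,-0.77,0,1],[0,0,-0.79,0,1],[0,0,-0.79,0,1],[0,0,-0.79,0,1]])

```text
time: 31.1
tool_pos: [0.4658, -0.3665, 0.041]
tool_rot: [3.141, -0.001, -0.31]
contact_force: [-0.7, 1.1, 0.4]
opening: 0.0913
grip_force: 0.0
```

Call:
jog_arm(plan=[[-0.03,-0.01,0,0,1],[-0.03,-0.01,0,0,0.3],[-0.03,-0.01,0,0,0.1],[-0.03,-0.01,0,0,-0.2],[-0.03,-0.01,0,0,-0.4],[-0.03,-0.01,0,0,-0.4],[-0.03,-0.01,0,0,-0.4],[-0.03,-0.01,0,0,-0.4],[-0.03,-0.01,0,0,-0.4]], squeeze=40)

```text
time: 32.0
tool_pos: [0.463, -0.3669, 0.0403]
tool_rot: [3.142, 0.0, -0.31]
contact_force: [-0.4, 1.0, 0.9]
opening: 0.0491
grip_force: 40.0
```

Call:
jog_arm(plan=[[0,0,0.06,0,-0.4],[0,0,0.2,0,-0.4],[0,0,0.4,0,-0.4],[0,0,0.6,0,-0.4],[0,0,0.8,0,-0.4],[0,0,0.8,0,-0.4],[0,0,0.8,0,-0.4]])

```text
time: 32.7
tool_pos: [0.463, -0.3669, 0.1045]
tool_rot: [3.141, -0.0, -0.31]
contact_force: [-0.3, -0.0, -3.9]
opening: 0.0491
grip_force: 40.0
```

Call:
jog_arm(plan=[[0.04,0.1,0,0.001,-0.4],[0.09,0.3,0,0.002,-0.4],[0.14,0.5,0,0.003,-0.4],[0.19,0.69,0,0.004,-0.4]])

```text
time: 33.1
tool_pos: [0.4784, -0.3095, 0.1039]
tool_rot: [-3.141, 0.001, -0.303]
contact_force: [-0.6, 0.3, -3.8]
opening: 0.0497
grip_force: 40.0
```

Call:
jog_arm(plan=[[0.05,0.17,0,0.001,-0.4],[0.1,0.34,0,0.002,-0.4],[0.15,0.52,0,0.003,-0.4],[0.19,0.69,0,0.004,-0.4]])

```text
time: 33.5
tool_pos: [0.4938, -0.2553, 0.1044]
tool_rot: [3.141, -0.0, -0.298]
contact_force: [0.8, 0.9, -3.5]
opening: 0.0493
grip_force: 40.0
```

Call:
jog_arm(plan=[[0.05,0.17,0,0.001,-0.4],[0.1,0.34,0,0.002,-0.4],[0.15,0.52,0,0.003,-0.4],[0.19,0.69,0,0.004,-0.4],[0.19,0.69,0,0.004,-0.4],[0.19,0.69,0,0.004,-0.4]])

```text
time: 34.1
tool_pos: [0.5087, -0.2012, 0.1044]
tool_rot: [3.141, -0.0, -0.291]
contact_force: [0.3, 0.4, -2.8]
opening: 0.0497
grip_force: 40.0
```

Call:
jog_arm(plan=[[0,0,-0.15,0,-0.4],[0,0,-0.3,0,-0.4],[0,0,-0.45,0,-0.4],[0,0,-0.55,0,-0.4],[0,0,-0.55,0,-0.4],[0,0,-0.55,0,-0.4]])

```text
time: 34.7
tool_pos: [0.5086, -0.2015, 0.0601]
tool_rot: [-3.142, 0.0, -0.292]
contact_force: [-0.1, 0.3, -3.0]
opening: 0.0491
grip_force: 40.0
```

Run:
```python
from h import *
s=cams.read_camera("side"); t=cams.read_camera("top"); cv2.imwrite("pics/s7.png",s); cv2.imwrite("pics/t7.png",t)
R=lambda i:cv2.resize(i,None,fx=4,fy=4,interpolation=2)
o=np.hstack([R(s[205:345,265:365]),R(t[170:310,370:470])]); cv2.imwrite("pics/p7.png",o)
im=cv2.imread("pics/t2.png"); m=np.uint8(cv2.GaussianBlur(im,(3,3),0).max(2)<115); nl,lab=cv2.connectedComponents(m)
for uv,L,W in(((276,233),.232,.092),((354,234),.182,.082)):
    c=max(cv2.findContours(np.uint8(lab==lab[uv[1],uv[0]]),0,1)[0],key=cv2.contourArea); b=back("top",uv,.018)
    print(fit("top",c,L,W,0,.018,[b[0],b[1],-.3]))
```

```text
(array([ 0.51005939, -0.00567641, -0.28807398]), np.float64(0.04050144845373435), 3586.0)
(array([ 0.50827961, -0.20011905, -0.28849084]), np.float64(0.06228070653428103), 2487.5)
```

View pics/p7.png

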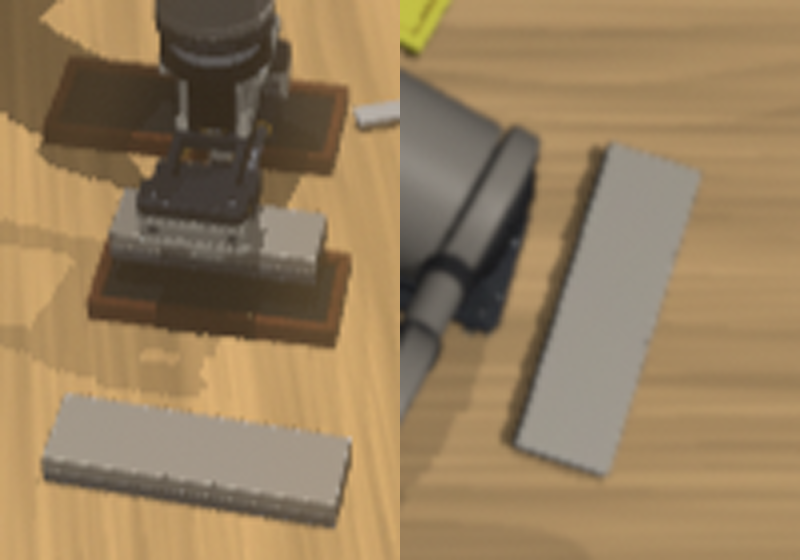

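The side crop shows the medium stone level above its holder, with front-bottom corners near (112,258) and (317,278) and holder front corners near (91,297) and (337,330). I'll compare these with the predictions.

Run:
```python
from h import *
g=lambda p:((p-[265,205])*4).round(0).tolist()
print("stone",g(proj("side",box((.5086,-.2015,-.292),.15,.05,.0451,.0701))))
print("holder",g(proj("side",box((.5083,-.2001,-.289),.182,.082,0,.018))))
S=lambda q:[(265+u/4-.4,205+v/4-.4) for u,v in q]; T=lambda q:[(370+(u-400)/4-.4,170+v/4-.4) for u,v in q]
quad("side",S([(66,396),(351,437),(44,462),(335,505)]),.025)
quad("top",T([(609,143),(700,173),(517,445),(607,475)]),.025)
for n,z0 in(("top",0),("side",0)):
    im=cv2.imread(f"pics/{n[0]}7.png"); hsv=cv2.cvtColor(im,cv2.COLOR_BGR2HSV); m=np.uint8((hsv[...,1]<50)); l=cv2.connectedComponents(m)[1]
    uv=(422,247) if n=="top" else (314,317); c=max(cv2.findContours(np.uint8(l==l[uv[1],uv[0]]),0,1)[0],key=cv2.contourArea)
    print(n,fit(n,c,.2,.06,0,.025,[.475,-.37,-.3]))
```

```text
stone [[110.0, 256.0], [125.0, 210.0], [315.0, 282.0], [326.0, 235.0], [108.0, 231.0], [124.0, 185.0], [316.0, 257.0], [326.0, 209.0]]
holder [[86.0, 312.0], [111.0, 236.0], [332.0, 344.0], [348.0, 265.0], [84.0, 294.0], [110.0, 219.0], [332.0, 326.0], [349.0, 248.0]]
side [ 0.476  -0.3742] [0.1979, 0.1962, 0.0602, 0.06] [-0.3, -0.299]
top [ 0.476 -0.37 ] [0.0597, 0.0581, 0.1981, 0.1981] [-1.89, -1.889]
top (array([ 0.47619964, -0.37081502, -0.32496053]), np.float64(0.23996231640367818), 1942.5)
side (array([ 0.47570967, -0.36369133, -0.318273  ]), np.float64(0.5516816532888812), 1218.5)
```

Call:
jog_arm(plan=[[0.01,-0.01,-0.1,0,-0.4],[0.01,-0.01,-0.2,0,-0.4],[0.01,-0.01,-0.3,0,-0.4],[0.01,-0.01,-0.36,0,-0.4],[0.01,-0.01,-0.39,0,-0.4],[0.01,-0.01,-0.4,0,-0.4],[0.01,-0.01,-0.4,0,-0.4],[0.01,-0.01,-0.4,0,-0.4]])

```text
time: 35.6
tool_pos: [0.5096, -0.2023, 0.0286]
tool_rot: [3.141, -0.001, -0.292]
contact_force: [-0.5, 0.0, -3.9]
opening: 0.0492
grip_force: 40.0
```

Call:
jog_arm(plan=[[0,0,-0.01,0,-0.4],[0,0,-0.02,0,-0.4],[0,0,-0.03,0,-0.4],[0,0,-0.03,0,-0.4],[0,0,-0.03,0,-0.4]])

```text
time: 36.1
tool_pos: [0.5094, -0.2022, 0.0259]
tool_rot: [3.142, 0.0, -0.292]
contact_force: [0.5, -0.3, -3.9]
opening: 0.0492
grip_force: 40.0
```

Call:
jog_arm(plan=[[0,0,-0.01,0,-0.4],[0,0,-0.01,0,-0.4],[0,0,-0.02,0,-0.4],[0,0,-0.02,0,-0.4]])

```text
time: 36.5
tool_pos: [0.5095, -0.2022, 0.0253]
tool_rot: [3.141, -0.001, -0.292]
contact_force: [-2.5, 1.3, 5.9]
opening: 0.0496
grip_force: 40.0
```

Call:
jog_arm(plan=[[0,0,0.01,0,0.1],[0,0,0.01,0,0.5],[0,0,0.01,0,0.8],[0,0,0.01,0,1],[0,0,0.01,0,1],[0,0,0.01,0,1],[0,0,0.01,0,1],[0,0,0.01,0,1]])

```text
time: 37.3
tool_pos: [0.5094, -0.2022, 0.0251]
tool_rot: [3.142, 0.0, -0.292]
contact_force: [-0.5, 0.4, 0.8]
opening: 0.0916
grip_force: 0.0
```

Call:
jog_arm(plan=[[0,0,0.12,0,1],[0,0,0.35,0,1],[0,0,0.65,0,1],[0,0,1,0,1],[0,0,1,0,1]])

```text
time: 37.8
tool_pos: [0.5116, -0.2034, 0.1095]
tool_rot: [3.14, -0.008, -0.292]
contact_force: [0.3, 0.6, -0.5]
opening: 0.0917
grip_force: 0.0
```

Call:
jog_arm(plan=[[-0.03,-0.17,0,-0.001,1],[-0.07,-0.35,0,-0.003,1],[-0.1,-0.52,0,-0.005,1],[-0.14,-0.7,0,-0.006,1]])

```text
time: 38.2
tool_pos: [0.4974, -0.2597, 0.1043]
tool_rot: [-3.141, 0.002, -0.302]
contact_force: [-0.3, -1.0, 0.0]
opening: 0.0919
grip_force: 0.0
```

Call:
jog_arm(plan=[[-0.03,-0.17,0,-0.001,1],[-0.07,-0.35,0,-0.003,1],[-0.1,-0.52,0,-0.005,1],[-0.14,-0.7,0,-0.006,1]])

```text
time: 38.6
tool_pos: [0.4867, -0.3154, 0.1051]
tool_rot: [3.142, 0.0, -0.311]
contact_force: [0.8, -0.2, 0.6]
opening: 0.0918
grip_force: 0.0
```

Call:
jog_arm(plan=[[-0.03,-0.17,0,-0.001,1],[-0.07,-0.35,0,-0.003,1],[-0.1,-0.52,0,-0.005,1],[-0.14,-0.7,0,-0.006,1],[-0.14,-0.7,0,-0.006,1],[-0.14,-0.7,0,-0.006,1],[-0.14,-0.7,0,-0.006,1]])

```text
time: 39.3
tool_pos: [0.4759, -0.3696, 0.1051]
tool_rot: [-3.141, 0.0, -0.32]
contact_force: [-0.7, 0.1, -0.8]
opening: 0.0922
grip_force: 0.0
```

Run:
```python
from h import *
s=cams.read_camera("side"); t=cams.read_camera("top"); cv2.imwrite("pics/s8.png",s); cv2.imwrite("pics/t8.png",t)
R=lambda i:cv2.resize(i,None,fx=4,fy=4,interpolation=2)
o=np.hstack([R(s[205:345,265:365]),R(t[170:310,310:410])]); cv2.imwrite("pics/p8.png",o)
```

```text
(no output)
```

View pics/p8.png

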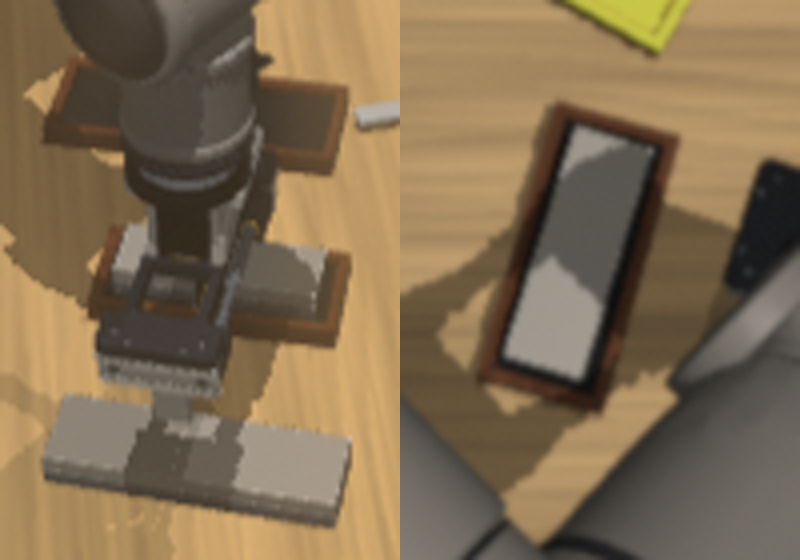

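The medium bar sits evenly inside its recess. Going down for the long bar.

Call:
jog_arm(plan=[[0,-0.02,-0.14,0,1],[0,-0.02,-0.28,0,1],[0,-0.02,-0.42,0,1],[0,-0.02,-0.56,0,1]])

```text
time: 39.8
tool_pos: [0.4755, -0.3714, 0.0588]
tool_rot: [-3.141, 0.001, -0.32]
contact_force: [0.4, -0.2, -0.3]
opening: 0.092
grip_force: 0.0
```

Call:
jog_arm(plan=[[0,0,-0.14,0,1],[0,0,-0.28,0,1],[0,0,-0.42,0,1],[0,0,-0.52,0,1],[0,0,-0.56,0,1],[0,0,-0.56,0,1],[0,0,-0.56,0,1]])

```text
time: 40.5
tool_pos: [0.476, -0.372, 0.0159]
tool_rot: [3.141, -0.001, -0.32]
contact_force: [0.8, -0.4, 0.7]
opening: 0.0919
grip_force: 0.0
```

Call:
jog_arm(plan=[[0,0,0,0,0.5],[0,0,0,0,0.2],[0,0,0,0,0],[0,0,0,0,-0.2],[0,0,0,0,-0.2],[0,0,0,0,-0.2],[0,0,0,0,-0.2],[0,0,0,0,-0.2]], squeeze=55)

```text
time: 41.3
tool_pos: [0.4759, -0.3716, 0.0156]
tool_rot: [-3.141, 0.0, -0.32]
contact_force: [1.0, 1.5, 2.2]
opening: 0.0592
grip_force: 55.0
```

Call:
jog_arm(plan=[[0,0,0.06,0,-0.2],[0,0,0.2,0,-0.2],[0,0,0.4,0,-0.2],[0,0,0.6,0,-0.2],[0,0,0.8,0,-0.2],[0,0,1,0,-0.2],[0,0,1,0,-0.2]])

```text
time: 42.0
tool_pos: [0.4767, -0.3728, 0.0979]
tool_rot: [3.139, -0.004, -0.32]
contact_force: [1.1, -0.2, -6.6]
opening: 0.059
grip_force: 55.0
```

Call:
jog_arm(plan=[[0.01,0.1,0,0,-0.2],[0.03,0.3,0,0.001,-0.2],[0.05,0.5,0,0.002,-0.2],[0.07,0.7,0,0.003,-0.2],[0.085,0.91,0,0.004,-0.2]])

```text
time: 42.5
tool_pos: [0.4827, -0.2969, 0.0952]
tool_rot: [-3.141, 0.001, -0.313]
contact_force: [1.2, -0.1, -7.9]
opening: 0.0592
grip_force: 55.0
```

Call:
jog_arm(plan=[[0.02,0.22,0,0.001,-0.2],[0.04,0.45,0,0.002,-0.2],[0.065,0.68,0,0.003,-0.2],[0.085,0.91,0,0.004,-0.2]])

```text
time: 42.9
tool_pos: [0.4896, -0.2245, 0.0957]
tool_rot: [3.141, -0.0, -0.307]
contact_force: [0.5, -0.2, -7.0]
opening: 0.0593
grip_force: 55.0
```

Call:
jog_arm(plan=[[0.02,0.22,0,0.001,-0.2],[0.04,0.45,0,0.002,-0.2],[0.065,0.68,0,0.003,-0.2],[0.085,0.91,0,0.004,-0.2]])

```text
time: 43.3
tool_pos: [0.4963, -0.1519, 0.0957]
tool_rot: [3.141, -0.0, -0.301]
contact_force: [-0.2, -0.2, -7.9]
opening: 0.0594
grip_force: 55.0
```

Call:
jog_arm(plan=[[0.02,0.22,0,0.001,-0.2],[0.04,0.45,0,0.002,-0.2],[0.065,0.68,0,0.003,-0.2],[0.085,0.91,0,0.004,-0.2]])

```text
time: 43.7
tool_pos: [0.5031, -0.0791, 0.0957]
tool_rot: [3.142, -0.0, -0.295]
contact_force: [1.1, 0.1, -8.4]
opening: 0.0591
grip_force: 55.0
```

Call:
jog_arm(plan=[[0.02,0.22,0,0.001,-0.2],[0.04,0.45,0,0.002,-0.2],[0.065,0.68,0,0.003,-0.2],[0.08,0.82,0,0.004,-0.2],[0.085,0.91,0,0.004,-0.2],[0.085,0.91,0,0.004,-0.2],[0.085,0.91,0,0.004,-0.2]])

```text
time: 44.4
tool_pos: [0.5098, -0.0081, 0.0955]
tool_rot: [3.141, -0.0, -0.288]
contact_force: [0.6, 0.4, -7.9]
opening: 0.0593
grip_force: 55.0
```

Call:
jog_arm(plan=[[0,0,-0.12,0,-0.2],[0,0,-0.24,0,-0.2],[0,0,-0.36,0,-0.2],[0,0,-0.45,0,-0.2],[0,0,-0.45,0,-0.2],[0,0,-0.45,0,-0.2]])

```text
time: 45.0
tool_pos: [0.5098, -0.0079, 0.0593]
tool_rot: [3.141, 0.0, -0.289]
contact_force: [-0.0, -0.4, -7.3]
opening: 0.0591
grip_force: 55.0
```

Run:
```python
from h import *
s=cams.read_camera("side"); t=cams.read_camera("top"); cv2.imwrite("pics/s9.png",s); cv2.imwrite("pics/t9.png",t)
R=lambda i:cv2.resize(i,None,fx=4,fy=4,interpolation=2)
o=np.hstack([R(s[170:310,265:365]),R(t[170:310,230:330])]); cv2.imwrite("pics/p9.png",o)
g=lambda p:((p-[265,170])*4).round(0).tolist()
from cell import readout
q=readout.observe(); x,y,z=q["tool_pos"]
print("stone",g(proj("side",box((x,y,q["tool_rot"][2]),.2,.06,z-.0155,z+.0095))))
print("holder",g(proj("side",box((.51,-.0057,-.288),.232,.092,0,.018))))
```

```text
stone [[64.0, 228.0], [82.0, 182.0], [314.0, 256.0], [326.0, 209.0], [62.0, 203.0], [80.0, 157.0], [315.0, 232.0], [327.0, 184.0]]
holder [[42.0, 280.0], [70.0, 208.0], [330.0, 313.0], [347.0, 239.0], [41.0, 262.0], [69.0, 191.0], [330.0, 296.0], [347.0, 222.0]]
```

View pics/p9.png

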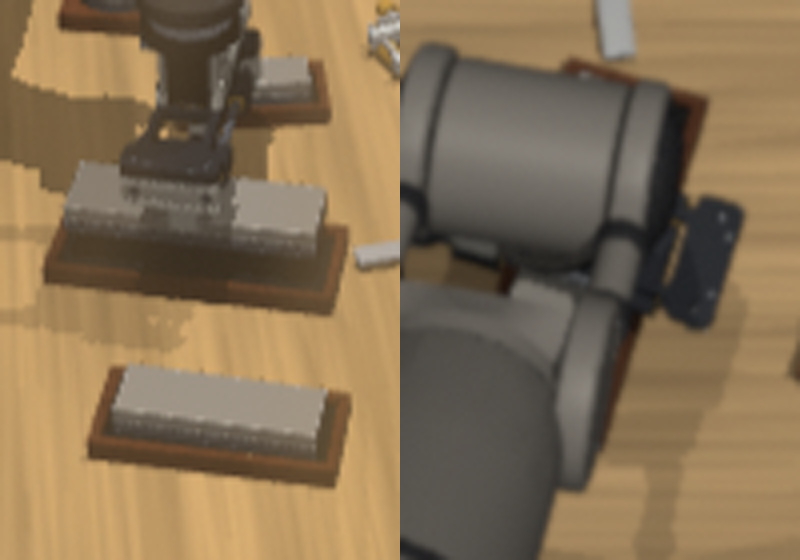

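The stone and holder match their predicted outlines to within about 2 mm. Lowering.

Call:
jog_arm(plan=[[0.01,0,-0.1,0,-0.2],[0.01,0,-0.2,0,-0.2],[0.01,0,-0.28,0,-0.2],[0.01,0,-0.34,0,-0.2],[0.01,0,-0.37,0,-0.2],[0.01,0,-0.38,0,-0.2],[0.01,0,-0.38,0,-0.2],[0.01,0,-0.38,0,-0.2]])

```text
time: 45.9
tool_pos: [0.5108, -0.0078, 0.0294]
tool_rot: [3.142, -0.001, -0.289]
contact_force: [-1.2, -0.0, -7.3]
opening: 0.0591
grip_force: 55.0
```

Call:
jog_arm(plan=[[0,0,-0.01,0,-0.2],[0,0,-0.02,0,-0.2],[0,0,-0.03,0,-0.2],[0,0,-0.03,0,-0.2],[0,0,-0.03,0,-0.2]])

```text
time: 46.4
tool_pos: [0.5106, -0.0078, 0.0267]
tool_rot: [3.142, 0.0, -0.289]
contact_force: [-0.2, -0.6, -6.9]
opening: 0.0595
grip_force: 55.0
```

Call:
jog_arm(plan=[[0,0,-0.005,0,-0.2],[0,0,-0.01,0,-0.2],[0,0,-0.015,0,-0.2],[0,0,-0.015,0,-0.2],[0,0,-0.015,0,-0.2]])

```text
time: 46.9
tool_pos: [0.5106, -0.0078, 0.0257]
tool_rot: [3.142, -0.0, -0.289]
contact_force: [-1.2, -0.1, -5.2]
opening: 0.0593
grip_force: 55.0
```

Call:
jog_arm(plan=[[0,0,-0.005,0,-0.2],[0,0,-0.01,0,-0.2],[0,0,-0.01,0,-0.2],[0,0,-0.01,0,-0.2]])

```text
time: 47.3
tool_pos: [0.5106, -0.0078, 0.0256]
tool_rot: [3.142, -0.001, -0.288]
contact_force: [-4.0, -0.2, 4.8]
opening: 0.0594
grip_force: 55.0
```

The stone is in contact, so I'll release, rise, and move aside for a look.

Call:
jog_arm(plan=[[0,0,0,0,0.4],[0,0,0,0,0.6],[0,0,0,0,0.8],[0,0,0,0,1],[0,0,0,0,1],[0,0,0,0,1],[0,0,0,0,1],[0,0,0,0,1]])

```text
time: 48.1
tool_pos: [0.5106, -0.0078, 0.0247]
tool_rot: [3.141, 0.0, -0.289]
contact_force: [-0.4, 0.3, 0.8]
opening: 0.092
grip_force: 0.0
```

Call:
jog_arm(plan=[[0,0,0.12,0,1],[0,0,0.35,0,1],[0,0,0.65,0,1],[0,0,1,0,1]])

```text
time: 48.5
tool_pos: [0.5102, -0.0077, 0.1057]
tool_rot: [3.141, 0.001, -0.289]
contact_force: [0.6, -0.2, -0.5]
opening: 0.0917
grip_force: 0.0
```

Call:
jog_arm(plan=[[0,-0.1,0.25,0,1],[0,-0.35,0.5,0,1],[0,-0.65,0.75,0,1],[0,-1,1,0,1]])

```text
time: 48.9
tool_pos: [0.5104, -0.0881, 0.1865]
tool_rot: [-3.142, -0.001, -0.287]
contact_force: [0.2, -0.3, -0.4]
opening: 0.0919
grip_force: 0.0
```

Call:
jog_arm(plan=[[0,-0.25,0,0,1],[0,-0.5,0,0,1],[0,-0.75,0,0,1],[0,-1,0,0,1]])

```text
time: 49.3
tool_pos: [0.5104, -0.1686, 0.1856]
tool_rot: [3.141, -0.001, -0.289]
contact_force: [-0.8, 0.6, 0.5]
opening: 0.0918
grip_force: 0.0
```

Call:
jog_arm(plan=[[0,-0.25,0,0,1],[0,-0.5,0,0,1],[0,-0.75,0,0,1],[0,-1,0,0,1]])

```text
time: 49.7
tool_pos: [0.5105, -0.2485, 0.1855]
tool_rot: [3.141, -0.0, -0.289]
contact_force: [-1.5, -0.0, -0.2]
opening: 0.092
grip_force: 0.0
```

Call:
jog_arm(plan=[[0,-0.25,0,0,1],[0,-0.5,0,0,1],[0,-0.75,0,0,1],[0,-1,0,0,1],[0,-1,0,0,1],[0,-1,0,0,1],[0,-1,0,0,1]])

```text
time: 50.4
tool_pos: [0.5106, -0.3271, 0.1848]
tool_rot: [-3.141, 0.0, -0.288]
contact_force: [-0.0, -0.5, -0.4]
opening: 0.0921
grip_force: 0.0
```

Run:
```python
from h import *
s=cams.read_camera("side"); t=cams.read_camera("top"); cv2.imwrite("pics/s10.png",s); cv2.imwrite("pics/t10.png",t)
a=cv2.resize(t[160:300,90:410],None,fx=2.5,fy=2.5,interpolation=2); b=cv2.resize(s[140:300,255:415],None,fx=1.5,fy=1.5,interpolation=2)
o=np.zeros((590,800,3),np.uint8); o[:350]=a; o[350:,:240]=b; cv2.imwrite("pics/p10.png",o)
```

```text
(no output)
```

View pics/p10.png

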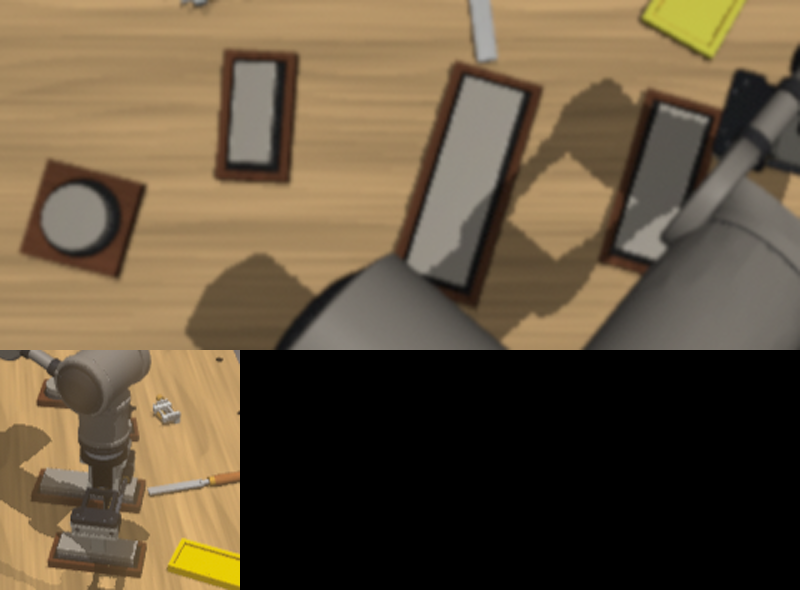

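All four stones lie inside their recesses: round (78,218), short (253,112), long (467,180) and medium (665,180). The chisel and honing guide are undisturbed and the arm is clear, so I'm handing in.

```bash
python3 -c "
from cell import ticket
print(ticket.hand_in())"
```

```text
the job is handed in; nothing more can be done
None
```

All four stones lie in their own holders, let go, with the chisel and honing guide left where they were; the job is handed in at about 50 s, and no verdict was returned.

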